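# Push the grinding jar up the loading ramp into the jar roller

### The arm

A 6-joint arm with a two-finger parallel gripper is mounted at the origin on the work surface. World frame = base frame: x ahead of the robot, y to its left, z up, the work surface at z = 0. Lengths are in m, angles in rad, forces in N, time in s.
With the tool pointing down it reaches from about 0.25 to 0.725 m from the base axis. Payload 4 kg.
Tool frame: the origin (TCP) lies at the very end of the fingers, on their centre line; the grasp point (between the pads) lies 19 mm behind it; z points along the fingers, y is the line along which they close (so a half turn about z gives the same grasp; the last joint's range is limited). The gripper opens to 85 mm and grips with 20 to 120 N. Pads are 22 mm wide; open, the fingers measure 114 mm over their backs; the gripper's body (76 mm by 85 mm) begins 54 mm behind the grasp point. The pads swing forward as they close: fully open they stand 13 mm farther back than shut.
Start: joints at [-1.169, 0.241, 0.005, 1.335, 0, 1.571], TCP at [0.196, -0.46, 0.231] pointing down, gripper open.
Joint ranges: [-2.72, 2.72], [-1.05, 1.87], [-1.09, 1.28], [-1.99, 2.15], [-1.42, 1.44], [-3.14, 3.14]. Speed limits (rad/s): [2.79, 2.79, 3.14, 3.14, 3.14, 3.14].

### API

Orientations are given as a unit quaternion [x, y, z, w].
In Python, from workcell import bot, vision, workorder gives the robot as it stands.
- The arm moves only by the shell command python3 -m creep 'ROWS' [OPENING]. ROWS is JSON, a list of rows, each a list of 2 entries, a list of its own where there are three numbers: the shift along the tool's x, y, z in mm, then the turn, a rotation vector about the tool's x, y, z in rad. In form: [[[dx, dy, dz], [wx, wy, wz]], ...]. A call has 1 to 12 rows; each row shifts and turns the commanded pose from where the row before left it, along the tool's axes as they then stand; what a row does not reach is not made up. A row lasts 1/8 s, in which the tool goes at most 62.5 mm and 10.7 degrees, less where a joint would pass 70% of its speed; a pose out of reach is approached as far as the arm can. A call is refused whole if a number of a shift passes 62.5 or a number of a turn 0.188, either way. A call with a gripper value outside its range is refused whole. OPENING is the finger opening in mm, from 0 to 85.4, set as the call begins (- or left out, the last holds). The fingers move at their own pace and stop on an object; the grip force is fixed at half the most. Time passes only in rows, so rows that do not move let the fingers close. It gives the time, the measured TCP pose, the force, the opening and the grip force at its end, in the units of the state.
- bot.get_obs(): the state, without advancing time (a new reading comes with each control period).
- vision.camera(name): name is "side" or "top"; returns a dict with "image" (420x560x3 uint8, blue, green, red), "z_map" (420x560 float32, m along the optical axis (not along the pixel's ray), 0 where there is no reading), "K" (3x3 intrinsics, pixels), "k1" (the pictures are not rectified: a ray, as slopes to the right and down, at radius r is drawn at 1 + k1 r^2 times it, then the intrinsics apply), "rvec" (rotation vector, rad) and "tvec" (3), from world to camera coordinates, as OpenCV has them. Camera axes: x right, y down, z forward; pixel columns grow to the right and rows downward; lengths in m; the calibration is good to about 2 mm. A picture is of the moment at which its call begins.
- workorder.job_done(): hands the job in; it is judged then, once.
Trained networks look in a picture, given as the dict that the camera call returned (one of the last four; its "shot" number tells which), for a name from the list of things; names that differ only in an ending like _2 or _b are one class to them, and where a whole thing is asked for, a point or a joint stands for the part that bears it (a point fixed in the world has none). Each returns a list of dicts, best first, with "score" (0 to 1); they miss things now and then, are a little off and sometimes report something else, mostly with a low value. They report only what shows in the picture. A call takes as long as a camera call.
- vision.spot_in(picture, query): "position" ([column, row] in pixels, amid what is visible of it).
- vision.place_of(picture, query): "position" ([column, row] in pixels: a listed point, or the origin of a listed thing).
The state is a dict: "clock": time; "joint_pos": joint angles; "joint_vel": joint speeds; "tau": joint torques, N m; "eef_pos": TCP position; "tool_rot": TCP orientation; "ft_force": force on the tool from outside, world axes, zero at the start; "ft_torque": the same for the moment, N m; "grip_width": finger opening in m; "grasp_force": force on a finger pad.
Only numpy, scipy, OpenCV 4.12 (cv2) and the standard library are available. Lean on these libraries where they do the work, as an engineer would, in place of code of your own. Each camera call takes 0.05 s, during which the arm holds its last target. There are 200 camera calls.

### The job

Push the steel grinding jar that lies at the foot of the loading ramp slowly up the ramp with your fingertips, until it comes up against the stop plate and rests down between the two black rollers, then back away from it. Only push it: do not lift it or carry it, and do not let it get away from you and roll back down or shoot ahead while it is on the ramp. Leave the flask, the beaker and the little sample jar standing where they are.

Things in the scene. Friction and masses are not known exactly. Their poses are not given: they have to be found in the camera images.
- jar: The grinding jar to push: a closed, polished, slippery steel cylinder (friction about 0.25), 76 mm in diameter and 100 mm long, 0.4 to 0.8 kg, lying across the ramp; it rolls freely. Origin at its centre, on its axis; its y axis is the cylinder's axis (x and z turn as it rolls). At the start it leans against the low kerb at the ramp's foot.
- ramp: Aluminium loading ramp of the machine, 212 mm long, rising at 8 degrees, 108 mm wide between side guides 9 mm thick, 14 mm high. Origin mid-width on its surface at the inner face of the foot kerb (8 mm high, 6 mm thick, open bench behind); x uphill along the surface, y across to the left, z square to it. The jar's centre rides at z = 38 mm, and starts at x = 24 mm.
- roller: The jar roller machine, fixed, 126 mm wide. Origin on the bench mid-width; x level, uphill; z up. The ramp's foot is at x = -160 mm, 12 mm above the bench. Two black rubber rollers across the ramp's top end, 24 mm in diameter, which do not turn, lie at x = 58 and 98 mm, tops 42 mm high. Beyond the stop is a white motor housing to x = 205 mm, 78 mm high (knob to 90 mm).
- seat (a point): Where the jar's centre is when it rests on both rollers: x = 78 mm and 76 mm above the bench in the machine's frame. The jar sinks 4 mm into this place as it passes over the first roller, and then stays there by itself.
- stop (a point): Middle of the stop plate's face at the seated jar's axis height: a steel plate upright across the machine, 82 mm high above the bench, 39.5 mm uphill of the seat, so the seated jar has 1.5 mm of play to it.
- flask: Bystander: a glass conical flask, 76 mm wide at the foot, 106 mm high, standing near the machine's right side (looking uphill). Origin at the centre of its underside.
- beaker: Bystander: a white plastic cup-shaped beaker, 72 mm wide at the rim, 85 mm high, standing on the machine's left side (looking uphill). Origin at the centre of its underside.
- sample: Bystander: a small amber sample jar with a white cap, 44 mm wide, 65 mm high, standing on the machine's left side (looking uphill). Origin at the centre of its underside.

How it is judged:
On the way, in this order (a step that is already met when the one before it is completed fails the run):
1. the fingers push the jar on the upper half of the ramp (x of jar in the frame of ramp between 0.1 and 0.21 m and contact force between the fingers and jar above 0.1 N).
2. the jar lies in its place between the rollers, at the stop (distance between jar and seat below 0.01 m and z of jar in the frame of seat below 0.003 m), for 0.2 s.
At the end, for the whole second after the job is handed in: The jar rests between the two rollers at the stop plate: its centre within 6 mm of the seat along the machine, within 10 mm across it and no more than 3 mm above it, its axis within 0.12 rad of the rollers', at rest; flask, beaker and sample jar within 30 mm of where they stood (x of jar in the frame of seat between -0.006 and 0.006 m and y of jar in the frame of seat between -0.01 and 0.01 m and z of jar in the frame of seat between -0.005 and 0.003 m and angle between the y axis of jar and the y axis of roller, either way round below 0.12 rad and linear speed of jar below 0.02 m/s and distance of each of flask, beaker, sample from where it was at the start of the episode below 0.03 m); the robot touches nothing.
It fails at once if the jar is lifted more than 6 mm off the ramp (z of jar in the frame of ramp above 0.044 m).
It fails at once if the jar gets away on the ramp (faster than 0.25 m/s) (x of jar in the frame of ramp below 0.2 m and linear speed of jar above 0.25 m/s).
It fails at once if a bystander is knocked or moved (distance of any of flask, beaker, sample from where it was at the start of the episode above 0.03 m or angle between any of flask, beaker, sample's own z axis and vertical above 0.5 rad).
It also fails if it takes over 45 s, if anything falls off the work surface, if the arm or the gripper's body presses on something with over 40 N, if the wrist force passes 120 N, or if a joint passes its speed limit or range.

## Working session

There is one attempt and no reset: what is moved stays moved. The work goes in short steps, Python scripts to look and compute and a shell command to move; the robot and the scene stay as the last step left them, time stands still between calls to the robot, and variables do not carry over. Pictures are saved under pics/ and viewed, at most 10 in all, crops included, and the job is handed in when it is done.

```bash
mkdir -p pics; cat > h.py <<'E'
import numpy as np, cv2
from workcell import bot, vision, workorder
def cam(n):
    p=vision.camera(n); R=cv2.Rodrigues(np.array(p["rvec"],float))[0]; return p,R,np.array(p["tvec"],float)
def ray(p,uv):
    K=np.array(p["K"]); d=np.array([p["k1"],0,0,0,0],float)
    # drawn = (1+k1 r^2) * slope
    return cv2.undistortPoints(np.array([[uv]],float),K,d)[0,0]
def at_z(p,R,t,uv,z):
    s=ray(p,uv); d=R.T@np.array([*s,1]); c=-R.T@t; return c+d*(z-c[2])/d[2]
def at_depth(p,R,t,uv):
    u,v=int(round(uv[0])),int(round(uv[1])); Z=np.median(p["z_map"][v-1:v+2,u-1:u+2]); s=ray(p,uv)
    return R.T@(np.array([*s,1])*Z-t)
def proj(p,X):
    return cv2.projectPoints(np.array(X,float).reshape(-1,3),np.array(p["rvec"],float),np.array(p["tvec"],float),np.array(p["K"],float),np.array([p["k1"],0,0,0,0],float))[0][:,0]
E
python3 - <<'E'
from h import *
np.set_printoptions(precision=4,suppress=True)
print(bot.get_obs())
for n in("top","side"):
    p,R,t=cam(n); cv2.imwrite(f"pics/{n}0.png",p["image"]); print(n,"cam at",-R.T@t)
    for q in("jar","ramp","roller","seat","stop","flask","beaker","sample"):
        r=vision.place_of(p,q)[:2]
        print(q,[(np.round(x["position"],1),round(x["score"],2),at_depth(p,R,t,x["position"])) for x in r])
E
```

```text
{'clock': 0.0, 'joint_pos': array([-1.169 ,  0.2415,  0.0037,  1.3352,  0.    ,  1.5708]), 'joint_vel': array([ 0.0004,  0.0014,  0.0004, -0.0007, -0.0002,  0.0009]), 'tau': array([  0.0007, -37.2322,  25.2405,   0.017 ,   0.0001,   0.    ]), 'eef_pos': array([ 0.1953, -0.4596,  0.2304]), 'tool_rot': array([ 0.9799,  0.1996, -0.0002, -0.0011]), 'ft_force': array([-0.342 , -0.0234,  1.1208]), 'ft_torque': array([ 0.0234, -0.0594, -0.011 ]), 'grasp_force': 0.0, 'grip_width': 0.08557179810307222}
top cam at [0.515  0.0159 0.7398]
jar [(array([353. , 225.3]), 0.76, array([ 0.577 , -0.0504,  0.0904]))]
ramp [(array([351.3, 225.7]), 0.43, array([ 0.5764, -0.048 ,  0.0899]))]
roller [(array([261. , 238.8]), 0.68, array([0.5584, 0.088 , 0.0335]))]
seat [(array([204.6, 241. ]), 0.95, array([0.5531, 0.1786, 0.0306])), (array([165.1, 319.8]), 0.66, array([0.4308, 0.2269, 0.0646]))]
stop [(array([176.8, 238. ]), 0.78, array([0.5539, 0.2095, 0.0807]))]
flask [(array([258.7, 148.2]), 0.56, array([0.6949, 0.0919, 0.0704]))]
beaker [(array([299.3, 338.7]), 0.71, array([0.4006, 0.0248, 0.0036])), (array([259.4, 150.9]), 0.28, array([0.6928, 0.0916, 0.0624]))]
sample [(array([164. , 317.6]), 0.74, array([0.4339, 0.2289, 0.0641]))]
side cam at [ 0.5181 -0.5121  0.5687]
jar [(array([293. , 244.1]), 0.85, array([ 0.5774, -0.0743,  0.0808]))]
ramp [(array([288.5, 267.2]), 0.76, array([ 0.5711, -0.0746,  0.0198])), (array([277.9, 208.9]), 0.66, array([0.5624, 0.0678, 0.0321]))]
roller [(array([276.9, 213. ]), 0.86, array([0.5596, 0.0571, 0.0309]))]
seat [(array([271.6, 162. ]), 0.86, array([0.5584, 0.2086, 0.0481]))]
stop [(array([269.3, 149.6]), 0.72, array([0.5537, 0.2108, 0.0806]))]
flask [(array([347. , 206.1]), 0.86, array([0.7065, 0.0687, 0.0299]))]
beaker [(array([195.2, 234.3]), 0.81, array([ 0.4034, -0.0053,  0.0456]))]
sample [(array([216.9, 175. ]), 0.72, array([0.4303, 0.22  , 0.0088]))]
```

View pics/top0.png

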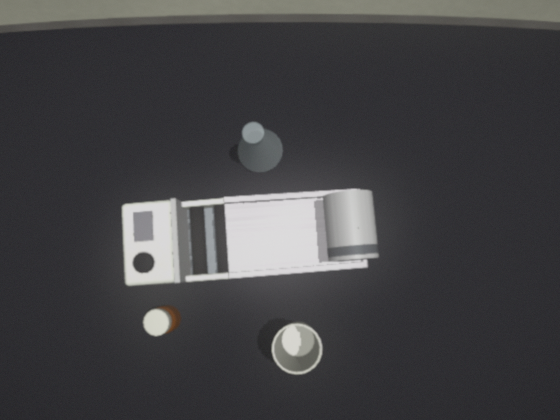

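View pics/side0.png

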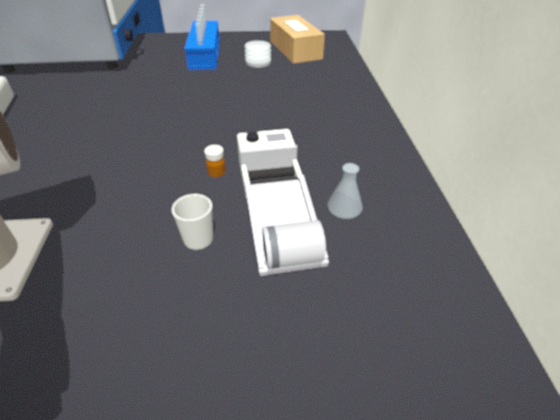

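```bash
python3 - <<'E'
from h import *
np.set_printoptions(precision=4,suppress=True)
# refine machine pose: known heights; two pics averaged
A={k:[] for k in("jar","seat","stop","ramp","roller")}
z=dict(jar=.0535,seat=.076,stop=.076,ramp=.012,roller=0.0)
for i in range(2):
  for n in("top","side"):
    p,R,t=cam(n)
    for q in z:
        r=vision.place_of(p,q)
        if r and r[0]["score"]>.6: A[q].append(at_z(p,R,t,r[0]["position"],z[q])[:2]); print(q,n,A[q][-1])
    # depth fit: highest plane points e.g. stop top (z~.08) 
    if n=="top":
        Zm=p["z_map"]; v,u=np.nonzero(Zm>0); s=cv2.undistortPoints(np.c_[u,v].astype(float)[:,None],np.array(p["K"]),np.array([p["k1"],0,0,0,0]))[:,0]
        P=(np.c_[s,np.ones(len(s))]*Zm[v,u][:,None]-t)@R
        if i==0: np.save("cloud.npy",P)
# ramp axis from housing: z .07-.083, y>.2
h=P[(P[:,2]>.07)&(P[:,2]<.084)&(P[:,1]>.2)&(P[:,0]>.46)&(P[:,0]<.66)]
print(cv2.minAreaRect(h[:,:2].astype(np.float32)*1000))
j=P[(P[:,2]>.07)&(P[:,2]<.1)&(P[:,1]<.0)&(P[:,0]>.5)&(P[:,0]<.66)]
print("jar",cv2.minAreaRect(j[:,:2].astype(np.float32)*1000), j[:,2].max(), np.median(j[j[:,2]>.088],0))
m=P[(P[:,2]>.01)&(P[:,1]<.2)&(P[:,0]>.48)&(P[:,0]<.64)]
print("mach",cv2.minAreaRect(m[:,:2].astype(np.float32)*1000))
E
```

```text
jar top [ 0.5794 -0.0518]
seat top [0.55   0.1707]
stop top [0.5494 0.21  ]
roller top [0.5654 0.0897]
seat side [0.5552 0.1603]
stop side [0.5568 0.2075]
ramp side [ 0.5803 -0.0632]
roller side [0.5684 0.0893]
jar top [ 0.5803 -0.0508]
stop top [0.5492 0.2099]
roller top [0.5625 0.0878]
jar side [ 0.5796 -0.0507]
seat side [0.5583 0.1684]
ramp side [ 0.5801 -0.0699]
roller side [0.5627 0.0875]
((547.4407958984375, 252.36279296875), (126.4077377319336, 90.13419342041016), 6.058689117431641)
jar ((578.34130859375, -49.57575607299805), (101.241455078125, 68.39908599853516), 5.848163604736328) 0.09394093659224655 [ 0.5775 -0.0492  0.0898]
mach ((566.9984130859375, 59.093292236328125), (126.72940063476562, 294.3484191894531), 5.897760391235352)
```

The top view shows the jar at (350,225) at the ramp's foot. Uphill is image-left, with the stop plate near (178,238), the flask at (260,150), the beaker at (297,348) and the sample jar at (160,320). The side view agrees.

The machine origin comes out near (0.564, 0.091), with uphill pointing along (-0.103, 0.995). I'll turn the tool so its x axis points uphill, then move in behind the jar.

```bash
python3 -m creep '[[[0,0,0],[0,0,-0.182]],[[0,0,0],[0,0,-0.182]],[[0,0,0],[0,0,-0.182]],[[0,0,0],[0,0,-0.182]],[[0,0,0],[0,0,-0.182]],[[0,0,0],[0,0,-0.182]],[[0,0,0],[0,0,-0.182]],[[0,0,0],[0,0,0]]]' 50
python3 -m creep '[[[33,47,0],[0,0,0]],[[33,47,0],[0,0,0]],[[33,47,0],[0,0,0]],[[33,47,0],[0,0,0]],[[33,47,0],[0,0,0]],[[33,47,0],[0,0,0]],[[33,47,0],[0,0,0]],[[33,47,0],[0,0,0]],[[33,47,0],[0,0,0]],[[0,0,0],[0,0,0]]]'
cat > st.py <<'E'
from h import *
from scipy.spatial.transform import Rotation as Ro
np.set_printoptions(precision=4,suppress=True)
u=np.array([-.1027,.9947]); w=np.array([.9947,.1027]); O=np.array([.564,.091])
o=bot.get_obs(); e=o["eef_pos"]; print("t",o["clock"],"tcp mach x,y(right+),z mm",1000*(e[:2]-O)@u,1000*(e[:2]-O)@w,1000*e[2],"f",o["ft_force"],o["grip_width"])
M=Ro.from_quat(o["tool_rot"]).as_matrix(); print("tool x hdg",np.degrees(np.arctan2(M[1,0],M[0,0])),"z",M[:,2])
import sys
for n in sys.argv[1:]:
    p,R,t=cam(n); r=vision.place_of(p,"jar")[:1]
    for x in r:
        for zz in(.0535,.066,.076):
            q=at_z(p,R,t,x["position"],zz)[:2]-O; print(n,"jar z",zz,"->",1000*q@u,1000*q@w,x["score"])
E
python3 st.py
```

```text
clock: 3.1
eef_pos: [0.1955, -0.4602, 0.2313]
tool_rot: [0.67, 0.743, 0.0, -0.0]
ft_force: [1.0, -0.1, -0.9]
grip_width: 0.0501
grasp_force: 0.0
clock: 4.35
eef_pos: [0.5874, -0.1173, 0.23]
tool_rot: [0.668, 0.744, 0.0, -0.0]
ft_force: [-1.1, 0.3, 1.0]
grip_width: 0.0501
grasp_force: 0.0
t 4.35 tcp mach x,y(right+),z mm -209.56310902822264 1.9261121211397827 230.0182819211177 f [-1.0886  0.2825  0.987 ] 0.05005856935350711
tool x hdg 96.1591108561556 z [-0.0003  0.0008 -1.    ]
```

```bash
python3 -m creep '[[[-8,-2,30],[0,0,0]],[[0,0,40],[0,0,0]],[[0,0,40],[0,0,0]],[[0,0,40],[0,0,0]],[[0,0,25],[0,0,0]],[[0,0,13],[0,0,0]],[[0,0,0],[0,0,0]],[[0,0,0],[0,0,0]]]'
python3 st.py top side; python3 - <<'E'
from h import *
a,b=[cam(n)[0]["image"][130:330,170:450] for n in("top","side")]
cv2.imwrite("pics/near1.png",cv2.resize(np.vstack([a,b]),None,fx=1.45,fy=1.45))
E
```

```text
clock: 5.35
eef_pos: [0.5849, -0.1291, 0.0447]
tool_rot: [0.669, 0.743, 0.001, 0.001]
ft_force: [0.7, 0.0, 0.1]
grip_width: 0.0499
grasp_force: 0.0
t 5.35 tcp mach x,y(right+),z mm -221.06222350740532 -1.8156366604115368 44.716059034531334 f [0.7246 0.0394 0.117 ] 0.04991648148111554
tool x hdg 95.97321226120721 z [ 0.0024 -0.0006 -1.    ]
top jar z 0.0535 -> -146.25796932003806 -1.8648264134004924 0.78
top jar z 0.066 -> -144.86372845456978 -2.8589251705791123 0.78
top jar z 0.076 -> -143.74833576219515 -3.6542041763220103 0.78
side jar z 0.0535 -> 92.15464668157522 -121.01048146382206 0.54
side jar z 0.066 -> 75.47795094436285 -120.68417221240001 0.54
side jar z 0.076 -> 62.13659435459303 -120.4231248112624 0.54
```

View pics/near1.png

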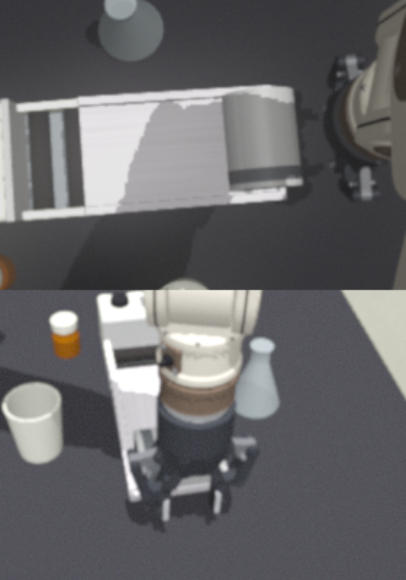

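The crop shows the fingers standing clear behind the jar, about centred on it, with the bystanders well to the sides. I'll close in slowly.

```bash
python3 -m creep '[[[6,0,0.5],[0,0,0]],[[6,0,0.5],[0,0,0]],[[5,0,0],[0,0,0]],[[4,0,0],[0,0,0]],[[4,0,0],[0,0,0]],[[4,0,0],[0,0,0]],[[4,0,0],[0,0,0]],[[4,0,-0.6],[0,0,0]],[[4,0,-0.6],[0,0,0]],[[4,0,-0.6],[0,0,0]]]'
python3 st.py top
```

```text
clock: 6.9
eef_pos: [0.5793, -0.0838, 0.0442]
tool_rot: [0.669, 0.743, 0.0, 0.0]
ft_force: [0.4, -1.3, 0.8]
grip_width: 0.05
grasp_force: 1.0
t 6.9 tcp mach x,y(right+),z mm -175.44571075739688 -2.7454997716095546 44.24288878977621 f [ 0.4252 -1.2574  0.821 ] 0.049987741084013854
tool x hdg 96.00538568426485 z [ 0.0003 -0.0002 -1.    ]
top jar z 0.0535 -> -124.25121717531819 -3.2226719535088066 0.63
top jar z 0.066 -> -123.25779626844825 -4.192039592274734 0.63
top jar z 0.076 -> -122.46305954295231 -4.967533703287503 0.63
```

Contact is made at about 1 N and the jar is moving with the tool, roughly 50 mm ahead of the TCP. I'll keep going up the slope.

```bash
python3 -m creep '[[[5,0,-0.7],[0,0,0]],[[6,0,-0.85],[0,0,0]],[[6,0,-0.85],[0,0,0]],[[6,0,-0.85],[0,0,0]],[[6,0,-0.85],[0,0,0]],[[6,0,-0.85],[0,0,0]],[[6,0,-0.85],[0,0,0]],[[6,0,-0.85],[0,0,0]],[[6,0,-0.85],[0,0,0]],[[6,0,-0.85],[0,0,0]],[[6,0,-0.85],[0,0,0]],[[5,0,-0.8],[0,0,0]]]'
python3 st.py top
```

```text
clock: 8.5
eef_pos: [0.5718, -0.0138, 0.0541]
tool_rot: [0.669, 0.743, -0.0, -0.0]
ft_force: [-0.2, -2.1, 0.3]
grip_width: 0.0499
grasp_force: 1.0
t 8.5 tcp mach x,y(right+),z mm -105.08565936509046 -3.0470519007633254 54.13074678147068 f [-0.2442 -2.1304  0.2647] 0.049943046811568165
tool x hdg 96.02204553129259 z [-0.0002  0.0001 -1.    ]
```

```bash
python3 -m creep '[[[5,0,-0.7],[0,0,0]],[[6,0,-0.85],[0,0,0]],[[6,0,-0.85],[0,0,0]],[[6,0,-0.85],[0,0,0]],[[6,0,-0.85],[0,0,0]],[[6,0,-0.85],[0,0,0]],[[6,0,-0.85],[0,0,0]],[[6,0,-0.85],[0,0,0]],[[6,0,-0.85],[0,0,0]],[[6,0,-0.85],[0,0,0]],[[5,0,-0.85],[0,0,0]],[[4,0,-0.6],[0,0,0]]]'
python3 st.py top; python3 - <<'E'
from h import *
a,b=[cam(n)[0]["image"][110:310,120:400] for n in("top","side")]
cv2.imwrite("pics/near2.png",cv2.resize(np.vstack([a,b]),None,fx=1.45,fy=1.45))
E
```

```text
clock: 10.1
eef_pos: [0.5647, 0.0537, 0.064]
tool_rot: [0.669, 0.743, -0.0, 0.0]
ft_force: [0.2, -1.9, 1.2]
grip_width: 0.0499
grasp_force: 1.0
t 10.1 tcp mach x,y(right+),z mm -37.206515925717746 -3.1170786610886694 63.97114323259586 f [ 0.1782 -1.9472  1.1732] 0.04989331445609601
tool x hdg 96.02120801640076 z [ 0.     -0.0001 -1.    ]
```

View pics/near2.png

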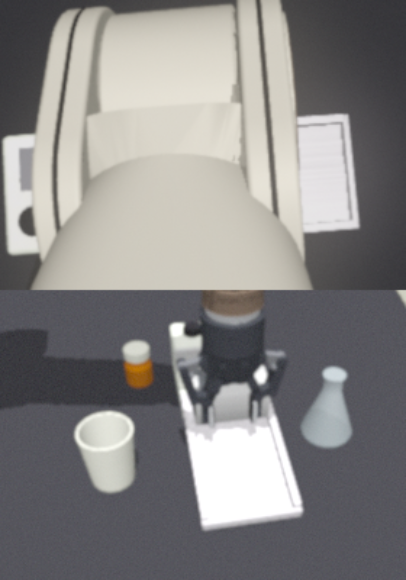

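The fingers hold the jar straight, with the empty ramp behind them and the bystanders untouched. I'll push gently over the first roller.

```bash
python3 -m creep '[[[5,0,-0.7],[0,0,0]],[[5,0,-0.7],[0,0,0]],[[5,0,-0.7],[0,0,0]],[[5,0,-0.7],[0,0,0]],[[5,0,-0.7],[0,0,0]],[[4,0,-0.5],[0,0,0]],[[4,0,-0.5],[0,0,0]],[[4,0,-0.5],[0,0,0]],[[4,0,-0.3],[0,0,0]],[[4,0,0],[0,0,0]]]'
python3 st.py
python3 -m creep '[[[3,0,0],[0,0,0]],[[3,0,0],[0,0,0]],[[0,0,0],[0,0,0]]]'
python3 st.py
```

```text
clock: 11.55
eef_pos: [0.5599, 0.0986, 0.0692]
tool_rot: [0.669, 0.743, 0.0, -0.0]
ft_force: [0.2, 0.1, 0.1]
grip_width: 0.0498
grasp_force: 0.3
t 11.55 tcp mach x,y(right+),z mm 8.003472379072967 -3.3033690842314165 69.16243493916419 f [0.1818 0.0834 0.1442] 0.04980476415143663
tool x hdg 96.0261725130041 z [-0.0003  0.0007 -1.    ]
clock: 11.92
eef_pos: [0.5593, 0.1045, 0.0691]
tool_rot: [0.669, 0.743, 0.0, -0.0]
ft_force: [0.8, 0.5, -0.1]
grip_width: 0.0501
grasp_force: 0.0
t 11.925 tcp mach x,y(right+),z mm 13.910091816122339 -3.323059381073298 69.08857078485666 f [ 0.7592  0.491  -0.0761] 0.05005286480494813
tool x hdg 96.0507208123665 z [-0.0003  0.0003 -1.    ]
```

The contact force is gone, so the jar has dropped in. I'll back away and look.

```bash
python3 -m creep '[[[-10,0,0],[0,0,0]],[[-30,0,0],[0,0,0]],[[-40,0,0],[0,0,0]],[[-40,0,-20],[0,0,0]],[[-40,0,-40],[0,0,0]],[[-40,0,-40],[0,0,0]],[[-40,0,-40],[0,0,0]],[[-40,0,0],[0,0,0]],[[0,0,0],[0,0,0]],[[0,0,0],[0,0,0]]]'
python3 st.py top side; python3 - <<'E'
from h import *
(p,R,t),(q,_,_)=cam("top"),cam("side")
Zm=p["z_map"]; v,u=np.nonzero(Zm>0); s=cv2.undistortPoints(np.c_[u,v].astype(float)[:,None],np.array(p["K"]),np.array([p["k1"],0,0,0,0]))[:,0]
P=(np.c_[s,np.ones(len(s))]*Zm[v,u][:,None]-t)@R
U=np.array([-.1027,.9947]);W=np.array([.9947,.1027]);O=np.array([.564,.091])
X=np.c_[(P[:,:2]-O)@U,(P[:,:2]-O)@W,P[:,2]]*1000
j=X[(X[:,2]>95)&(abs(X[:,1])<60)&(X[:,0]>20)&(X[:,0]<116)]
print(cv2.minAreaRect(j[:,:2].astype(np.float32)),np.percentile(j[:,2],[50,95,99]))
cv2.imwrite("pics/near3.png",cv2.resize(np.vstack([p["image"][110:310,120:400],q["image"][110:310,120:400]]),None,fx=1.45,fy=1.45))
E
```

```text
clock: 13.18
eef_pos: [0.5881, -0.1747, 0.2086]
tool_rot: [0.669, 0.743, -0.0, -0.001]
ft_force: [-0.1, 1.2, 0.4]
grip_width: 0.05
grasp_force: 0.0
t 13.175 tcp mach x,y(right+),z mm -266.7177778436046 -3.347528712519996 208.57671880895444 f [-0.0748  1.161   0.3716] 0.049992749352608695
tool x hdg 95.96272058403416 z [-0.0014  0.0008 -1.    ]
top jar z 0.0535 -> 82.86771221624466 0.8633617335889971 0.8
top jar z 0.066 -> 80.08877270583345 -0.18042687572832963 0.8
top jar z 0.076 -> 77.86562109750449 -1.0154577631822372 0.8
side jar z 0.0535 -> 103.06016066966114 6.628885565923803 0.89
side jar z 0.066 -> 86.11887477931705 3.8584017909074366 0.89
side jar z 0.076 -> 72.56584606704176 1.6420147708945227 0.89
((77.99649047851562, -0.5860443115234375), (101.65815734863281, 66.45358276367188), 89.88678741455078) [110.09280801 114.44758172 115.48103562]
```

View pics/near3.png

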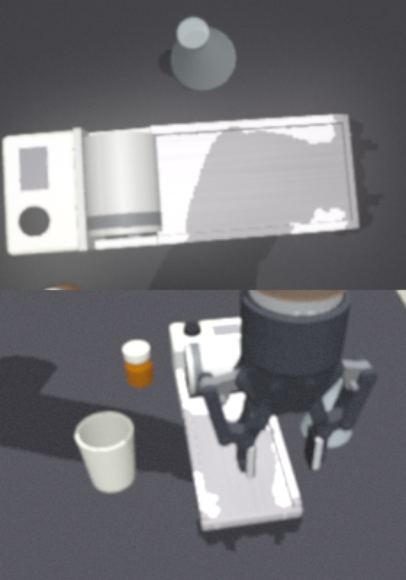

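The jar lies square between the rollers against the stop plate. Its centre measures x = 78, y = -1 and its top is 114 mm high, which matches the seat. The bystanders are in place and the arm is clear.

```bash
python3 -c "
from workcell import workorder; print(workorder.job_done())"
```

```text
the job is handed in; nothing more can be done
None
```

The grinding jar was pushed up the ramp and rests between the two rollers at the stop plate, the arm has backed clear, the flask, beaker and sample jar look unmoved in the last pictures, and the job is handed in (no verdict was returned).

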